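# Clamp a square tube in the garage bar vise

### The job

Load the square aluminium tube into the channel of the vise, pushed home against the back stop, and let go of it. Then turn the T-handle clockwise until the rising resistance shows that the tube is firmly clamped, without overtightening and crushing its thin wall, and let go. Leave the other things on the table alone.

Things in the scene. Friction and masses are not known exactly. Their poses are not given: they have to be found in the camera images.
- tube: The loose square tube of thin-walled bare aluminium, 260 long and 25 x 25 mm in section, about 0.3 kg, lying on the table. Origin: centre of its underside; x along its length, z up. Both ends are alike. Held from above 15 mm outboard of its middle, it leaves the hand clear of the T-handle when home.
- vise: Fixed dark cast frame: base plate 120 wide, 12 thick, x = -65 to +205 mm; two upright 18 mm posts at y = +-44; crosshead 32 x 118 over the channel, 130 to 160 mm above the table. Origin on the table under the vertical screw axis; z up, x out along the channel to the open loading side. The T-handle on top drives a round ram, 32 across, down from the crosshead onto the tube.
- bed: Fixed steel bed in the vise; the tube rests on it. Origin on the screw axis, 40 mm below the bearing face, which is about 50 mm above the table (varies by 3 mm). Axes as the vise. Channel open above, 29 mm wide between walls 10 mm high from x = -30 to +35, flared mouth to +62 (48 wide). An outboard rest, a post 18 x 20 with its top level with the face, stands at x = +175 without side walls.
- stop (a point): Centre of the foot of the channel's back stop, on the bearing face 30 mm behind the screw axis (bed x = -30); axes as the bed. The stop is 18 mm high. A tube fully home has its inner end here, its middle 130 mm out along x. It must come in lengthwise under the crosshead: e.g. lowered level with its inner end some 75 mm out from here, in the mouth, then slid in.
- handle: Steel T-handle on top of the vise: round cross bar 13 thick, 118 mm long with its ball ends, on a 12 mm stem. Origin on the screw axis at the stem's foot, 172 mm above the table; x along the bar, z up. Clockwise from above (yaw falls) closes the vise, about 4 mm of ram per rad; at the start the ram is some 4 to 10 mm above a loaded tube. The handle keeps its height and stays where left.
- bar (a point): Centre of the T-handle's cross bar, 42 mm above the handle's origin; axes as the handle. Turning it free takes an even 0.25 to 0.3 N m. Once the ram bears on the tube the resistance climbs steeply, about 1.3 N m per rad: turning at 0.45 to 0.7 N m the tube is firmly held; at about 0.95 its wall is crushed. With the hand at rest, thread friction may make the reading up to 0.5 N m lower.
- screwdriver: Bystander: screwdriver lying between robot and vise. Origin under its middle.
- wrench: Bystander: steel spanner lying to the robot's right of the vise.
- tape: Bystander: roll of tape 100 mm across, 24 mm high, lying flat beyond the tube on the robot's left.
- tin: Bystander: tin 74 mm across, 100 mm high, behind the vise.
- jar: Bystander: jar 70 mm across, 90 mm high, at the back left.
- offcut: Bystander: flat wood offcut 150 x 45 x 20 mm, behind the vise.
- brush: Bystander: brush lying to the robot's right of the vise.

How it is judged:
By the outcome, as a careful person would: the job done as asked, in the order asked, and still so for the second after the job is handed in, with the robot touching nothing.
It also fails if it takes over 70 s, if anything falls off the work surface, if the arm or the gripper's body presses on something with over 40 N, if the wrist force passes 120 N, or if a joint passes its speed limit or range.

### The arm

A 7-joint arm with a two-finger parallel gripper is mounted at the origin on the work surface. World frame = base frame: x ahead of the robot, y to its left, z up, the work surface at z = 0. Lengths are in m, angles in rad, forces in N, time in s.
With the tool pointing down it reaches from about 0.4 to 0.85 m from the base axis. Payload 10.4 kg.
Tool frame: the origin (TCP) lies midway between the tips of the shut fingers; the grasp point (between the pads) lies 19 mm behind it; z points along the fingers, y is the line along which they close (so a half turn about z gives the same grasp; the last joint's range is limited). The gripper opens to 87 mm and grips with 3 to 60 N. Pads are 19 mm wide; open, the fingers measure 117 mm over their backs; the gripper's body (75 mm by 190 mm) begins 51 mm behind the grasp point.
Start: joints at [-1.156, 0.332, -0.065, 1.46, 0.022, 1.35, -0.088], TCP at [0.265, 0.566, 0.223] pointing down, gripper open.
Joint ranges: [-2.6, 2.6], [-0.5, 2.12], [-1.47, 1.34], [0.16, 2.42], [-1.27, 4.41], [0.06, 2.06], [-2.6, 2.6]. Speed limits (rad/s): [2.22, 2.22, 2.79, 2.79, 3.14, 3.14, 3.14].

### API

Orientations are given as a unit quaternion [x, y, z, w].
In Python, from bench import r gives the robot as it stands.
- The arm moves only by the tool carry_out, never from a script. Its argument "steps" is a list that holds one entry, the list of rows, each a list of 6 numbers: the shift along the tool's x, y, z in cm, then the turn, a rotation vector about the tool's x, y, z in rad. In form: [[[dx, dy, dz, wx, wy, wz], ...]]. A call has 1 to 20 rows; each row is the pose to reach, as a shift and turn from the pose commanded when the call began, along the tool's axes at that moment; what a row does not reach only later rows make up. A row lasts 1/12 s, in which the tool goes at most 41.7 mm and 7.16 degrees, less where a joint would pass 70% of its speed; a pose out of reach is approached as far as the arm can. A call with a gripper value outside its range is refused whole. "hand" is the closure, from -1 (fully open) to 1 (shut), set as the call begins (left out, the last holds). The fingers move at their own pace and stop on an object; "squeeze" is the grip in N (left out, the last holds). Time passes only in rows, so rows that repeat a pose let the fingers close. It gives the time, the measured TCP pose, the force, the opening and the grip force at its end, in the units of the state.
- r.read_state(): the state, without advancing time (a new reading comes with each control period).
- r.camera(name): name is "scene" or "top" or "wrist"; returns the picture (420x560x3 uint8, red, green, blue); there is no depth.
- r.camera_params(name): a dict with "fx", "fy", "cx", "cy" (pixels), "view" (4x4, takes a point from world to camera coordinates). Camera axes: x right, y up, looking along -z (the intrinsics and any distortion apply to the point x, -y, -z); pixel columns grow to the right and rows downward; lengths in m; the calibration is good to about 2 mm. The wrist camera is an equidistant fisheye: a pixel r from the principal point sees the ray r / f radians off the axis. A picture is of the moment at which its call begins: read the wrist's pose just before it. camera_params takes no time and is no camera call; for the wrist camera it gives the pose at the moment of the call.
- r.close_job(): hands the job in; it is judged then, once.
The state is a dict: "time": time; "joint_positions": joint angles; "joint_vel": joint speeds; "joint_torque": joint torques, N m; "ee_pos": TCP position; "eef_rot": TCP orientation; "ft_force": force on the tool from outside, world axes, zero at the start; "torque": the same for the moment, N m; "width": finger opening in m; "grip_force": force on a finger pad.
Only numpy, scipy, OpenCV 4.12 (cv2) and the standard library are available. Lean on these libraries where they do the work, as an engineer would, in place of code of your own. Each camera call takes 0.05 s, during which the arm holds its last target. There are 200 camera calls.

## Working session

There is one attempt and no reset: what is moved stays moved. The work goes in short steps, Python scripts to look and compute and a tool call to move; the robot and the scene stay as the last step left them, time stands still between calls to the robot, and variables do not carry over. Pictures are saved under pics/ and viewed, at most 10 in all, crops included, and the job is handed in when it is done.

Besides the shell and the picture viewer there is one more tool, called after "Emit:" as name(argument=value, ...) on one line, values as JSON. carry_out: Moves the arm, as the interface text tells. Its arguments: {"type":"object","properties":{"steps":{"type":"array","items":{"type":"array","items":{"type":"array","items":{"type":"number"}}}},"hand":{"type":"number"},"squeeze":{"type":"number"}},"required":["steps"]}

```bash
ls; mkdir -p pics; cat > h.py <<'E'
import numpy as np, cv2
from bench import r
from scipy.spatial.transform import Rotation as R
def ray(name,u,v,P=None):
    P=P or r.camera_params(name); V=np.array(P["view"]).reshape(4,4)
    x=(u-P["cx"])/P["fx"]; y=(v-P["cy"])/P["fy"]
    if name=="wrist":
        t=np.hypot(x,y); s=np.sin(t)/t if t>1e-9 else 1; d=np.array([x*s,-y*s,-np.cos(t)])
    else: d=np.array([x,-y,-1.])
    Rm=V[:3,:3]; return -Rm.T@V[:3,3], Rm.T@d/np.linalg.norm(d)
def onz(name,u,v,z,P=None):
    o,d=ray(name,u,v,P); return o+d*(z-o[2])/d[2]
def proj(name,p,P=None):
    P=P or r.camera_params(name); V=np.array(P["view"]).reshape(4,4)
    c=V[:3,:3]@np.array(p)+V[:3,3]; x,y,z=c[0],-c[1],-c[2]
    if name=="wrist":
        q=np.hypot(x,y); k=np.arctan2(q,z)/q
    else: k=1/z
    return P["cx"]+P["fx"]*x*k, P["cy"]+P["fy"]*y*k
def save(name,fn):
    im=r.camera(name); cv2.imwrite("pics/"+fn,im[:,:,::-1]); return im
E
python3 - <<'E'
from h import *
a=save("top","top0.png");b=save("scene","scene0.png")
for n in("top","scene"):
    P=r.camera_params(n);print(n,P["fx"],P["cx"],P["cy"],ray(n,280,210))
s=r.read_state();print(s)
E
```

```text
pics
top 487.35551014121836 283.67422539255307 206.30414059048778 (array([0.47719398, 0.0385573 , 1.42057273]), array([ 0.0842473 ,  0.00769714, -0.99641515]))
scene 393.41098187785724 281.09409093118614 201.14591481628673 (array([ 1.23909784, -0.8637034 ,  0.90336588]), array([-0.47797614,  0.66070294, -0.57880086]))
{'time': 0.1, 'joint_positions': array([-1.15559321,  0.33280613, -0.06472966,  1.46085203,  0.02162565,
        1.34990137, -0.08854961]), 'joint_vel': array([ 0.00176405, -0.00118286,  0.00067524, -0.00121696,  0.00219994,
       -0.00170103, -0.00103967]), 'joint_torque': array([ 2.02581105e-03, -6.24536848e+01,  2.48451205e-02, -3.90716743e+01,
       -6.13552518e-02,  3.65398068e-02,  8.04012507e-05]), 'ee_pos': array([0.26481779, 0.5657428 , 0.2218377 ]), 'eef_rot': array([ 2.17155934e-01,  9.76136721e-01, -6.26857441e-04, -1.02189738e-04]), 'ft_force': array([-0.89326073, -0.74764174,  0.02486972]), 'torque': array([-0.00781691, -0.00117525, -0.03045538]), 'grip_force': 0.0, 'width': 0.08688899772979333}
```

View pics/top0.png

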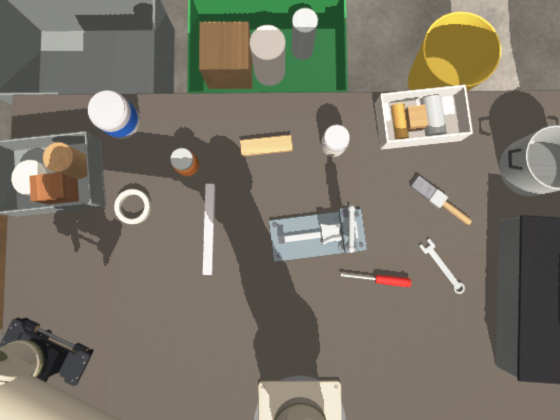

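View pics/scene0.png

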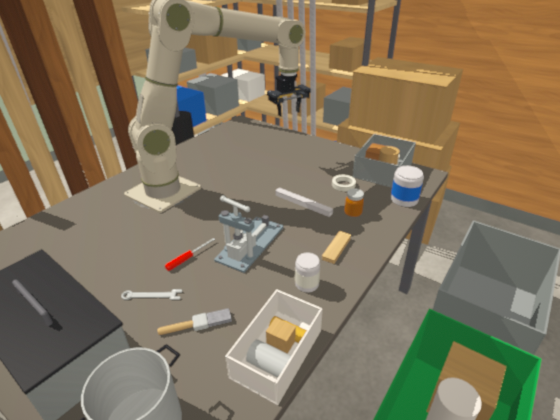

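The top view shows the tube at about (209,229) running vertically (world x). The vise is at (318,233), with its channel opening to the left (+y) and the T-bar at (352,229). Next I'll enlarge the vise and measure the tube.

```bash
python3 - <<'E'
from h import *
a=cv2.imread("pics/top0.png")
c=cv2.resize(a[165:285,190:375],None,fx=4.3,fy=4.3,interpolation=cv2.INTER_CUBIC)
cv2.imwrite("pics/c0.png",c);print(c.shape)
b=cv2.imread("pics/scene0.png")
c=cv2.resize(b[185:275,205:295],None,fx=6.5,fy=6.5,interpolation=cv2.INTER_CUBIC)
cv2.imwrite("pics/c1.png",c)
m=((a.min(2)>120)).astype(np.uint8); m[:, :195]=0;m[:,222:]=0;m[:175]=0;m[285:]=0
n,l,s,ce=cv2.connectedComponentsWithStats(m);i=1+np.argmax(s[1:,4])
v,u=np.nonzero(l==i);rc=cv2.minAreaRect(np.c_[u,v].astype(np.float32));print(rc,s[i])
bp=cv2.boxPoints(rc)
for p in bp: print(p,onz("top",*p,.025).round(4))
print("c",onz("top",*rc[0],.025))
E
```

```text
(516, 796, 3)
((207.92454528808594, 229.49856567382812), (10.998041152954102, 91.17244720458984), 1.080924153327942) [202 184  13  92 963]
[201.56653 274.97293] [0.4119 0.2734 0.025 ]
[203.28647 183.81673] [0.6729 0.2704 0.025 ]
[214.28256 184.0242 ] [0.672  0.2386 0.025 ]
[212.56262 275.18042] [0.411  0.2421 0.025 ]
c [0.54081058 0.25612645 0.025     ]
```

View pics/c0.png

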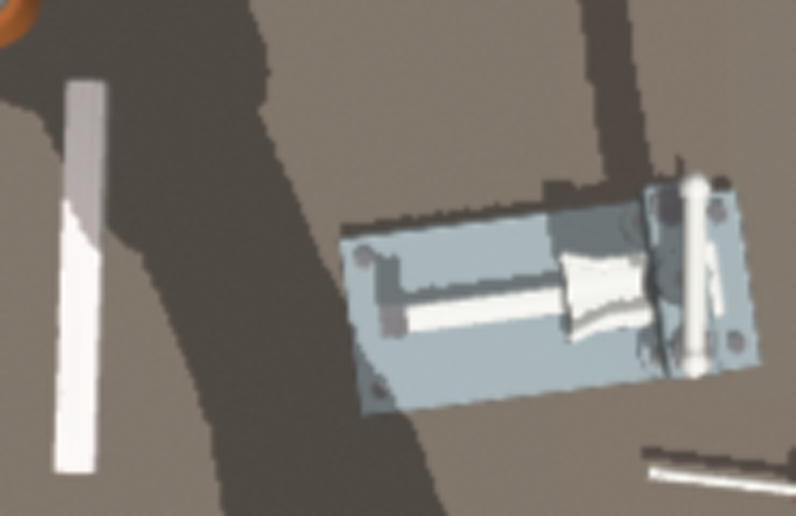

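View pics/c1.png

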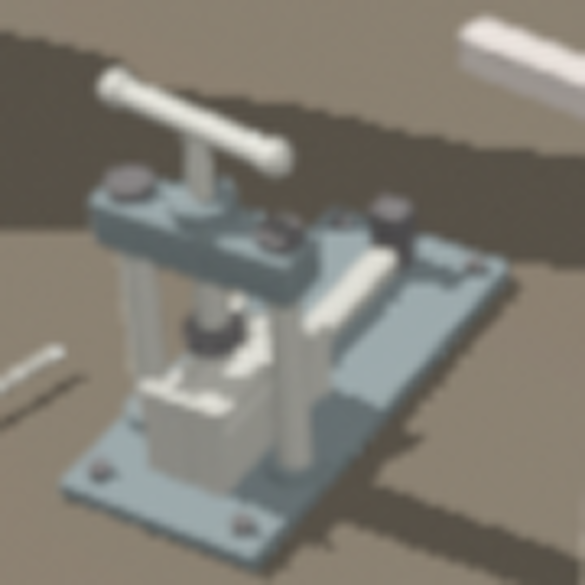

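The crops show the base plate corners at crop pixels (341,240), (734,187), (760,365) and (363,413). The outboard rest is near (393,320), and the bar runs from (695,185) to (692,365). I'll turn these into world points.

```bash
python3 - <<'E'
from h import *
f=lambda u,v,z:onz("top",190+(u+.5)/4.3-.5,165+(v+.5)/4.3-.5,z)
A,B,C,D=[f(*p,.012) for p in((341,240),(734,187),(760,365),(363,413))]
out=(A+D)/2;inn=(B+C)/2
print(np.linalg.norm(out-inn),np.linalg.norm(A-D),np.linalg.norm(B-C))
d=out-inn;d/=np.linalg.norm(d);print("xaxis",d,np.degrees(np.arctan2(d[1],d[0])))
mid=(out+inn)/2; print("origin",mid-d*.07)
print("edges",[np.degrees(np.arctan2(*(p-q)[1::-1])) for p,q in((A,B),(D,C),(D,A),(C,B))])
b1,b2=f(695,185,.214),f(692,365,.214);print("bar",b1,b2,(b1+b2)/2,np.linalg.norm(b1-b2))
rst=f(393,320,.05);print("rest",rst,(mid-d*.07)+d*.175)
# bar/scene check
P=r.camera_params("scene");g=lambda u,v:(205+(u+.5)/6.5-.5,185+(v+.5)/6.5-.5)
for q in((115,85),(275,155)):print(onz("scene",*g(*q),.214))
print([onz("scene",*g(*q),.012) for q in((63,488),(265,565),(512,268))])
t0=[onz("scene",*p,.025) for p in((276,190),)];print(t0)
E
```

```text
0.26753639740419005 0.11673978614577868 0.12064721524993911
xaxis [-0.11874151  0.9929252   0.        ] 96.81947733130376
origin [ 0.53249968 -0.12764266  0.012     ]
edges [np.float64(97.23796023677802), np.float64(96.40124945819038), np.float64(-173.06137421984693), np.float64(-172.98777709526124)]
bar [ 0.58368133 -0.12922525  0.214     ] [ 0.48007742 -0.12536576  0.214     ] [ 0.53187937 -0.1272955   0.214     ] 0.10367577778591693
rest [0.51127215 0.04689708 0.05      ] [0.51171992 0.04611925 0.012     ]
[ 0.47916725 -0.12522139  0.214     ]
[ 0.58168458 -0.12707576  0.214     ]
[array([ 0.48777762, -0.20203171,  0.012     ]), array([ 0.60841465, -0.18624354,  0.012     ]), array([0.57172847, 0.07843046, 0.012     ])]
[array([0.41679418, 0.2466927 , 0.025     ])]
```

Emit:
carry_out(steps=[[[-36.8,-17.0,6,0,0,-0.41],[-36.8,-17.0,6,0,0,-0.41],[-36.8,-17.0,6,0,0,-0.41],[-36.8,-17.0,6,0,0,-0.41],[-36.8,-17.0,6,0,0,-0.41],[-36.8,-17.0,6,0,0,-0.41],[-36.8,-17.0,6,0,0,-0.41],[-36.8,-17.0,6,0,0,-0.41],[-36.8,-17.0,6,0,0,-0.41],[-36.8,-17.0,6,0,0,-0.41],[-36.8,-17.0,6,0,0,-0.41],[-36.8,-17.0,6,0,0,-0.41],[-36.8,-17.0,6,0,0,-0.41],[-36.8,-17.0,6,0,0,-0.41],[-36.8,-17.0,6,0,0,-0.41],[-36.8,-17.0,6,0,0,-0.41]]], hand=-1)

```text
time: 1.43
ee_pos: [0.5256, 0.2573, 0.1627]
eef_rot: [0.013, 1.0, 0.0, 0.0]
ft_force: [-0.1, 0.1, -0.6]
width: 0.0869
grip_force: 0.0
```

```bash
python3 - <<'E'
from h import *
P=r.camera_params("wrist");s=r.read_state();save("wrist","w0.png")
import json;print(s["ee_pos"],R.from_quat(s["eef_rot"]).as_matrix().round(3).tolist(),s["ft_force"],s["joint_positions"].round(2))
print(P["fx"],ray("wrist",280,210,P))
print(proj("wrist",s["ee_pos"],P))
E
```

```text
[0.52556562 0.25726833 0.16270779] [[-1.0, 0.026, 0.0], [0.026, 1.0, 0.0], [-0.0, 0.0, -1.0]] [-0.0897876   0.13316308 -0.57353867] [-0.63  0.28  0.11  1.66 -0.03  1.2   1.04]
325.19226210127806 (array([0.4419881 , 0.25965483, 0.32378825]), array([ 0.29770994, -0.02419339, -0.95434976]))
(np.float64(284.938759263628), np.float64(267.20200819880296))
```

View pics/w0.png

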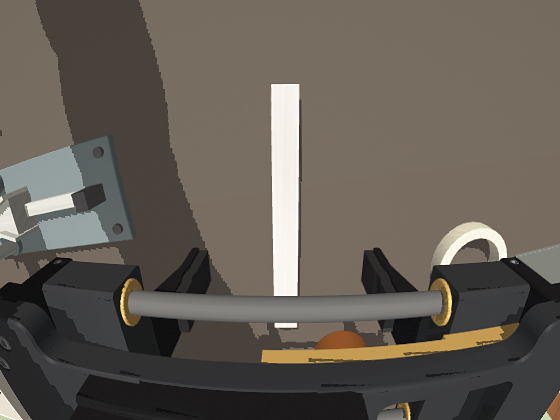

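The wrist view shows the tube's near end corners at (271,84) and (300,84), and its far end corners at (275,328) and (297,327).

```bash
python3 - <<'E'
from h import *
P=r.camera_params("wrist")
im=cv2.imread("pics/w0.png");q=[onz("wrist",u,v,.025,P) for u,v in((271,84),(300,84),(275,328),(297,328))]
print(np.array(q).round(4))
L=[]
for v in range(100,290,10):
    row=im[v,240:330].min(1)>150; u=240+np.nonzero(row)[0]; L.append([onz("wrist",e,v,.025,P) for e in(u.min()-.5,u.max()+.5)])
L=np.array(L)
print(L[::4].round(4).tolist())
m=L.mean(1);k=np.polyfit(m[:,0],m[:,1],1);print(k,np.polyval(k,.526),[np.polyfit(L[:,i,0],L[:,i,1],1) for i in(0,1)])
E
```

```text
[[0.4164 0.2471 0.025 ]
 [0.4171 0.2732 0.025 ]
 [0.6765 0.2415 0.025 ]
 [0.6771 0.2666 0.025 ]]
[[[0.4311, 0.2463, 0.025], [0.4318, 0.2715, 0.025]], [[0.468, 0.2451, 0.025], [0.4686, 0.2707, 0.025]], [[0.5056, 0.2447, 0.025], [0.5063, 0.2701, 0.025]], [[0.5453, 0.2432, 0.025], [0.546, 0.2685, 0.025]], [[0.5886, 0.2425, 0.025], [0.5892, 0.268, 0.025]]]
[-0.02321829  0.26890366] 0.2566908405367735 [array([-0.02343429,  0.25629488]), array([-0.02300159,  0.28151194])]
```

Emit:
carry_out(steps=[[[-0.45,-0.06,8,0,0,0],[-0.45,-0.06,12,0,0,0],[-0.45,-0.06,14,0,0,0],[-0.45,-0.06,15,0,0,0],[-0.45,-0.06,15.7,0,0,0],[-0.45,-0.06,15.7,0,0,0],[-0.45,-0.06,15.7,0,0,0]]])

```text
time: 2.07
ee_pos: [0.5314, 0.2561, 0.007]
eef_rot: [0.014, 1.0, 0.0, 0.001]
ft_force: [1.0, 0.0, 0.9]
width: 0.087
grip_force: 0.0
```

Emit:
carry_out(steps=[[[0,0,0,0,0,0],[0,0,0,0,0,0],[0,0,0,0,0,0],[0,0,0,0,0,0],[0,0,0,0,0,0],[0,0,0,0,0,0],[0,0,0,0,0,0],[0,0,0,0,0,0],[0,0,0,0,0,0],[0,0,0,0,0,0],[0,0,0,0,0,0],[0,0,0,0,0,0]]], hand=1, squeeze=30)

```text
time: 3.07
ee_pos: [0.5307, 0.2555, 0.0055]
eef_rot: [0.014, 1.0, 0.0, 0.0]
ft_force: [0.6, -0.1, -0.4]
width: 0.0245
grip_force: 30.0
```

Emit:
carry_out(steps=[[[0,0,-3,0,0,0],[0,0,-6,0,0,0],[0,0,-9,0,0,0],[0,0,-11.5,0,0,0],[0,-2,-11.5,0,0,0.1],[0.3,-4,-11.5,0,0,0.2],[0.5,-6,-11.5,0,0,0.3],[0.6,-8,-11.5,0,0,0.4],[0.7,-10,-11.5,0,0,0.5],[0.8,-12,-11.5,0,0,0.6],[1.0,-14,-11.5,0,0,0.7],[1.1,-15,-11.5,0,0,0.8],[1.2,-16,-11.5,0,0,0.9],[1.3,-17,-11.5,0,0,1.0],[1.4,-18,-11.5,0,0,1.1],[1.5,-19,-11.5,0,0,1.2],[1.6,-19.4,-11.5,0,0,1.3],[1.6,-19.4,-11.5,0,0,1.39],[1.6,-19.4,-11.5,0,0,1.43],[1.6,-19.4,-11.5,0,0,1.43]]])

```text
time: 4.73
ee_pos: [0.5089, 0.0617, 0.1202]
eef_rot: [0.667, 0.745, -0.0, -0.0]
ft_force: [-0.2, 0.1, -2.7]
width: 0.0249
grip_force: 30.0
```

```bash
python3 - <<'E'
from h import *
P=r.camera_params("wrist");s=r.read_state();im=save("wrist","w1.png")
t=save("top","t1.png")
m=R.from_quat(s["eef_rot"]).as_matrix();print(s["ee_pos"],m.round(3).tolist(),s["ft_force"],s["joint_positions"].round(2))
c=cv2.resize(t[165:285,260:375,::-1],None,fx=5,fy=5,interpolation=cv2.INTER_CUBIC)
w=im[:,:,::-1]
h=np.zeros((600,800,3),np.uint8);h[:420,:560]=w;cv2.imwrite("pics/w1.png",h[:420,:560])
cv2.imwrite("pics/t1c.png",c)
E
```

```text
[0.5088583  0.06171283 0.12020107] [[-0.111, 0.994, -0.001], [0.994, 0.111, -0.0], [-0.0, -0.001, -1.0]] [-0.17767602  0.06194954 -2.67106188] [-0.55  0.17  0.38  1.9  -0.07  1.08 -0.04]
```

View pics/w1.png

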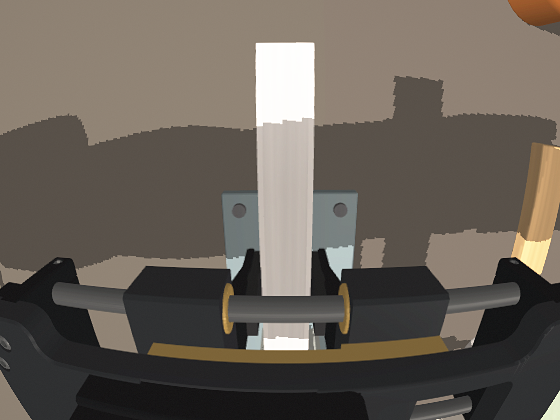

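View pics/t1c.png

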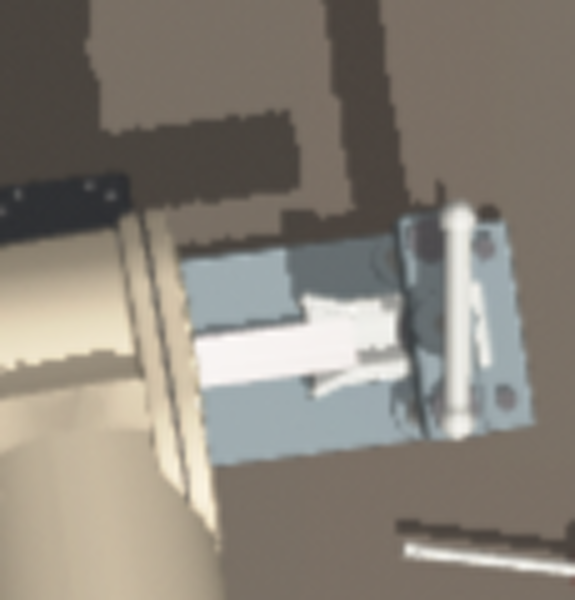

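The top crop shows the tube's inner end in the flared mouth at crop (355,350), still raised, pointing into the channel. In the wrist view the tube's outer end spans (256,43)–(314,43), and the plate edge runs from (222,193) to (357,193). I'll measure the lateral and yaw offset.

```bash
python3 - <<'E'
from h import *
P=r.camera_params("wrist");im=cv2.imread("pics/w1.png")
L=[]
zt=.1397
for v in range(50,240,6):
    g=im[v].astype(int).min(1)
    d=np.abs(np.convolve(g,[1,1,0,-1,-1],'same'))
    a=240+np.argmax(d[240:272]);b=300+np.argmax(d[300:330])
    L.append([onz("wrist",a,v,zt,P)[:2],onz("wrist",b,v,zt,P)[:2]])
L=np.array(L)
for i in(0,1):
    k=np.polyfit(L[:,i,1],L[:,i,0],1);res=L[:,i,0]-np.polyval(k,L[:,i,1])
    g=np.abs(res)<.001;k=np.polyfit(L[g,i,1],L[g,i,0],1);print("edge",k,g.sum(),90-np.degrees(np.arctan(k[0])),np.polyval(k,.0617))
print("outer end",onz("wrist",256,43,zt,P),onz("wrist",314,43,zt,P))
a,b=onz("wrist",222,193,.012,P),onz("wrist",357,192.5,.012,P);print("plate",a,b,(a+b)/2,np.linalg.norm(a-b),np.degrees(np.arctan2(*(b-a)[1::-1])))
# inner end in top cam
f=lambda u,v,z:onz("top",260+(u+.5)/5-.5,165+(v+.5)/5-.5,z)
print("inner end",f(355,320,zt),f(359,371,zt))
A,B,C,D=[f(*p,.012) for p in((183,263),(506,217),(533,426),(212,466))];print(C,B,np.degrees(np.arctan2(*(A-B)[1::-1])))
print("channel mouth inner narrow (sample) ",f(356,340,.06))
E
```

```text
edge [-0.12063899  0.50395696] 32 96.878862667675 0.4965135305708985
edge [-0.11684213  0.52858414] 32 96.66434326774336 0.521374984579971
outer end [0.48331444 0.17410785 0.1397    ] [0.50791755 0.17694084 0.1397    ]
plate [0.45253019 0.07065429 0.012     ] [0.56870437 0.08465017 0.012     ] [0.51061728 0.07765223 0.012     ] 0.11701420207740039 6.869504350123489
inner end [ 0.5353756  -0.08416941  0.1397    ] [ 0.50860633 -0.08581919  0.1397    ]
[ 0.47934286 -0.19784208  0.012     ] [ 0.60023748 -0.18501203  0.012     ] 97.66268257902277
channel mouth inner narrow (sample)  [ 0.5278344  -0.09217669  0.06      ]
```

Emit:
carry_out(steps=[[[0.8,0.1,2,0,0,0],[0.8,0.1,4,0,0,0],[0.8,0.1,5,0,0,0],[0.8,0.1,5.5,0,0,0],[0.8,0.1,5.8,0,0,0],[0.8,0.1,5.8,0,0,0],[0.8,0.1,5.8,0,0,0]]])

```text
time: 5.42
ee_pos: [0.5099, 0.0699, 0.0632]
eef_rot: [0.666, 0.746, 0.0, 0.0]
ft_force: [0.3, 0.3, -2.6]
width: 0.0248
grip_force: 30.0
```

Emit:
carry_out(steps=[[[0,0,0.1,0,0,0],[0,0,0.2,0,0,0],[0,0,0.3,0,0,0],[0,0,0.4,0,0,0],[0,0,0.4,0,0,0]]])

```text
time: 5.83
ee_pos: [0.5093, 0.07, 0.0584]
eef_rot: [0.666, 0.746, -0.0, -0.0]
ft_force: [0.8, 0.4, -2.2]
width: 0.0247
grip_force: 30.0
```

Emit:
carry_out(steps=[[[0,0,0.1,0,0,0],[0,0,0.15,0,0,0],[0,0,0.2,0,0,0],[0,0,0.2,0,0,0]]])

```text
time: 6.17
ee_pos: [0.5093, 0.07, 0.0564]
eef_rot: [0.666, 0.746, -0.0, -0.0]
ft_force: [-0.1, 0.2, -3.7]
width: 0.0247
grip_force: 30.0
```

Emit:
carry_out(steps=[[[0,0,0.05,0,0,0],[0,0,0.1,0,0,0],[0,0,0.1,0,0,0]]])

```text
time: 6.42
ee_pos: [0.5093, 0.07, 0.0554]
eef_rot: [0.666, 0.746, -0.0, -0.0]
ft_force: [-0.5, 0.1, -2.5]
width: 0.0248
grip_force: 30.0
```

Emit:
carry_out(steps=[[[0,0,0.05,0,0,0],[0,0,0.1,0,0,0],[0,0,0.1,0,0,0]]])

```text
time: 6.67
ee_pos: [0.5094, 0.07, 0.0551]
eef_rot: [0.666, 0.746, 0.0, -0.0]
ft_force: [-4.4, 0.1, 4.5]
width: 0.0244
grip_force: 30.0
```

Emit:
carry_out(steps=[[[0,0,0.05,0,0,0],[0,0,0.1,0,0,0],[0,0,0.1,0,0,0]]])

```text
time: 6.92
ee_pos: [0.5095, 0.0702, 0.0549]
eef_rot: [0.666, 0.746, 0.0, -0.0]
ft_force: [-8.2, 0.3, 15.5]
width: 0.025
grip_force: 30.0
```

Emit:
carry_out(steps=[[[0,0,-0.2,0,0,0],[0,0,-0.2,0,0,0],[-0.5,0,-0.2,0,0,0],[-1,0,-0.2,0,0,0],[-1.5,0,-0.2,0,0,0],[-2,0,-0.2,0,0,0],[-2,0,-0.2,0,0,0]]])

```text
time: 7.5
ee_pos: [0.512, 0.0486, 0.0555]
eef_rot: [0.667, 0.745, -0.0, 0.0]
ft_force: [1.8, -0.9, -3.1]
width: 0.0246
grip_force: 30.0
```

Emit:
carry_out(steps=[[[-0.4,0,0,0,0,0],[-0.8,0,0,0,0,0],[-1.2,0,0,0,0,0],[-1.2,0,0,0,0,0]]])

```text
time: 7.83
ee_pos: [0.5132, 0.0371, 0.0556]
eef_rot: [0.666, 0.746, 0.0, 0.0]
ft_force: [0.9, -1.2, -3.2]
width: 0.0245
grip_force: 30.0
```

Emit:
carry_out(steps=[[[-0.5,0,0,0,0,0],[-1,0,0,0,0,0],[-1.5,0,0,0,0,0],[-2,0,0,0,0,0],[-2.5,0,0,0,0,0],[-3,0,0,0,0,0],[-3.5,0,0,0,0,0],[-3.9,0,0,0,0,0],[-3.9,0,0,0,0,0],[-3.9,0,0,0,0,0]]])

```text
time: 8.67
ee_pos: [0.5176, -0.0012, 0.0556]
eef_rot: [0.666, 0.746, -0.0, 0.0]
ft_force: [2.6, -1.0, -3.0]
width: 0.025
grip_force: 30.0
```

Emit:
carry_out(steps=[[[-0.1,0,0,0,0,0],[-0.2,0,0,0,0,0],[-0.3,0,0,0,0,0],[-0.3,0,0,0,0,0]]])

```text
time: 9.0
ee_pos: [0.5178, -0.0034, 0.0555]
eef_rot: [0.666, 0.746, 0.0, -0.0]
ft_force: [0.7, 1.2, -4.0]
width: 0.0244
grip_force: 30.0
```

Emit:
carry_out(steps=[[[-0.2,0,0,0,0,0],[-0.4,0,0,0,0,0],[-0.6,0,0,0,0,0],[-0.6,0,0,0,0,0]]])

```text
time: 9.33
ee_pos: [0.5186, -0.0101, 0.0556]
eef_rot: [0.666, 0.746, 0.0, 0.0]
ft_force: [1.5, -0.4, -3.1]
width: 0.0246
grip_force: 30.0
```

Emit:
carry_out(steps=[[[-0.1,0,0,0,0,0],[-0.2,0,0,0,0,0],[-0.2,0,0,0,0,0]]])

```text
time: 9.58
ee_pos: [0.5187, -0.0116, 0.0556]
eef_rot: [0.666, 0.746, 0.0, 0.0]
ft_force: [2.8, 1.5, -2.8]
width: 0.0246
grip_force: 30.0
```

Emit:
carry_out(steps=[[[-0.1,0,0,0,0,0],[-0.2,0,0,0,0,0],[-0.2,0,0,0,0,0]]])

```text
time: 9.83
ee_pos: [0.5187, -0.0121, 0.0555]
eef_rot: [0.666, 0.746, 0.001, -0.001]
ft_force: [1.9, 6.6, -1.9]
width: 0.0244
grip_force: 30.0
```

Emit:
carry_out(steps=[[[-0.1,0,0,0,0,0],[-0.15,0,0.06,0,0,0],[-0.15,0,0.06,0,0,0],[-0.15,0,0.06,0,0,0]]])

```text
time: 10.17
ee_pos: [0.5188, -0.0121, 0.0554]
eef_rot: [0.665, 0.747, 0.001, -0.001]
ft_force: [-2.2, 10.8, 4.5]
width: 0.0252
grip_force: 30.0
```

Emit:
carry_out(steps=[[[0,0,0,0,0,0],[0,0,0,0,0,0],[0,0,0,0,0,0],[0,0,0,0,0,0],[0,0,0,0,0,0],[0,0,0,0,0,0],[0,0,-1,0,0,0],[0,0,-3,0,0,0],[0,0,-6,0,0,0],[0,0,-10,0,0,0],[0,0,-14,0,0,0],[0,0,-18,0,0,0],[0,0,-20,0,0,0],[0,0,-20,0,0,0],[0,0,-20,0,0,0]]], hand=-0.3)

```text
time: 11.42
ee_pos: [0.5195, -0.0152, 0.2567]
eef_rot: [0.666, 0.746, 0.001, 0.001]
ft_force: [-0.2, 0.5, -1.3]
width: 0.0568
grip_force: 0.0
```

```bash
python3 - <<'E'
from h import *
s=r.read_state();P=r.camera_params("wrist");w=save("wrist","w2.png");t=save("top","t2.png");sc=save("scene","s2.png")
m=R.from_quat(s["eef_rot"]).as_matrix();print(s["ee_pos"],m.round(3).tolist(),s["ft_force"],s["torque"],s["joint_positions"].round(2),s["width"])
c=cv2.resize(sc[185:275,205:325,::-1],None,fx=4.5,fy=4.5,interpolation=cv2.INTER_CUBIC)
w=cv2.resize(w[:,:,::-1],None,fx=.45,fy=.45,interpolation=cv2.INTER_AREA)
h=np.zeros((600,540,3),np.uint8);h[:405]=c;h[405:405+189,:252]=w
cv2.imwrite("pics/v2.png",h)
E
```

```text
[ 0.51950809 -0.01516928  0.25669474] [[-0.112, 0.994, 0.003], [0.994, 0.112, 0.001], [0.0, 0.003, -1.0]] [-0.20663916  0.49923308 -1.32714558] [-0.05983701  0.05230525  0.0071893 ] [-0.47  0.07  0.43  1.71 -0.03  1.37  0.08] 0.05677750392969773
```

View pics/v2.png

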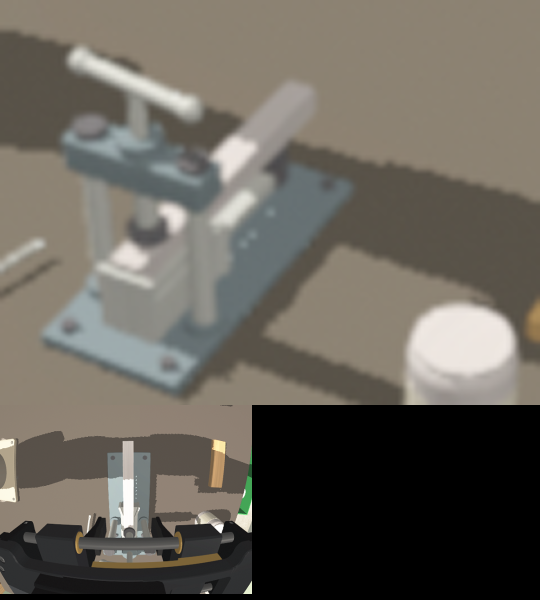

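The tube lies in the channel with its inner end against the back stop, and the ram stands above it. Next I move over the T-bar.

Emit:
carry_out(steps=[[[-1,0,0,0,0,-0.12],[-2,0,0,0,0,-0.24],[-3,0,0,0,0,-0.36],[-4,0,0,0,0,-0.48],[-5,0,0,0,0,-0.6],[-6,0,0,0,0,-0.72],[-7,0,0,0,0,-0.84],[-8,0,0,0,0,-0.96],[-9,0,0,0,0,-1.08],[-10,0,0,0,0,-1.2],[-11,0,0,0,0,-1.32],[-11.3,0,0,0,0,-1.43],[-11.3,0,0,0,0,-1.43],[-11.3,0,0,0,0,-1.43]]])

```text
time: 12.73
ee_pos: [0.5313, -0.1272, 0.254]
eef_rot: [0.016, 1.0, 0.0, -0.001]
ft_force: [-0.1, -0.1, -0.2]
width: 0.0566
grip_force: 0.0
```

```bash
python3 - <<'E'
from h import *
s=r.read_state();P=r.camera_params("wrist");w=save("wrist","w3.png")
m=R.from_quat(s["eef_rot"]).as_matrix();print(s["ee_pos"],m.round(3).tolist(),s["ft_force"],s["torque"],s["joint_positions"].round(2),s["width"])
for y in(-.127,):
  print([np.round(proj("wrist",(.532+k,y,.214),P)) for k in(-.052,0,.052)])
E
```

```text
[ 0.53127203 -0.12720381  0.25395746] [[-0.999, 0.032, -0.002], [0.032, 0.999, 0.0], [0.002, 0.0, -1.0]] [-0.0885897  -0.11050277 -0.17313292] [ 0.08996831 -0.03554187  0.03685197] [-0.26  0.14  0.46  1.65 -0.06  1.37  1.75] 0.05660624759515974
[array([283., 163.]), array([285., 241.]), array([288., 305.])]
```

View pics/w3.png

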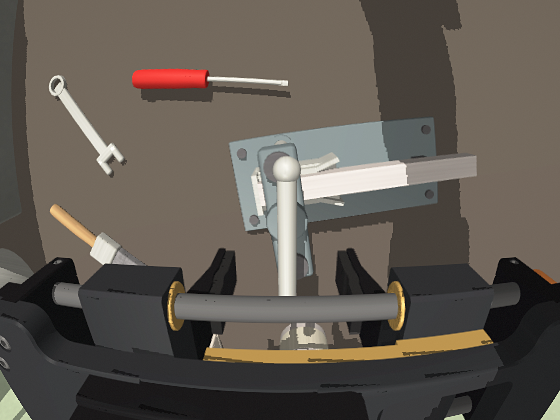

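The bar's ball end is at (287,167), within about 1 mm of the prediction, and the bar lies midway between the fingers. I'll lower and grip.

Emit:
carry_out(steps=[[[0,0.1,2,0,0,0],[0,0.1,4,0,0,0],[0,0.1,5.2,0,0,0],[0,0.1,5.8,0,0,0],[0,0.1,5.8,0,0,0],[0,0.1,5.8,0,0,0]]])

```text
time: 13.28
ee_pos: [0.532, -0.1262, 0.1974]
eef_rot: [0.014, 1.0, 0.0, 0.0]
ft_force: [0.0, -0.0, 0.1]
width: 0.0569
grip_force: 0.0
```

Emit:
carry_out(steps=[[[0,0,0,0,0,0],[0,0,0,0,0,0],[0,0,0,0,0,0],[0,0,0,0,0,0],[0,0,0,0,0,0],[0,0,0,0,0,0],[0,0,0,0,0,0],[0,0,0,0,0,0],[0,0,0,0,0,0],[0,0,0,0,0,0]]], hand=1, squeeze=60)

```text
time: 14.12
ee_pos: [0.5318, -0.1265, 0.1969]
eef_rot: [0.014, 1.0, -0.0, 0.0]
ft_force: [0.2, -1.7, -0.2]
width: 0.0114
grip_force: 60.0
```

```bash
cat > st.py <<'E'
from h import *
s=r.read_state();m=R.from_quat(s["eef_rot"]).as_matrix()
print(s["time"],s["ee_pos"].round(4),"yaw",round(float(np.arctan2(m[1,1],m[0,1])),4),"F",s["ft_force"].round(1),"T",s["torque"].round(3),"j7",s["joint_positions"][6].round(2),s["joint_torque"][6].round(3),s["width"].round(4))
E
python3 st.py
```

```text
Traceback (most recent call last):
  File "st.py", line 3, in <module>
    print(s["time"],s["ee_pos"].round(4),"yaw",round(float(np.arctan2(m[1,1],m[0,1])),4),"F",s["ft_force"].round(1),"T",s["torque"].round(3),"j7",s["joint_positions"][6].round(2),s["joint_torque"][6].round(3),s["width"].round(4))
                                                                                                                                                                                                                 ^^^^^^^^^^^^^^^^
AttributeError: 'float' object has no attribute 'round'
```

```bash
sed -i 's/s\["width"\].round(4)/round(s["width"],4)/' st.py; python3 st.py
```

```text
14.1167 [ 0.5318 -0.1265  0.1969] yaw 1.5428 F [ 0.2 -1.7 -0.2] T [-0.193 -0.023 -0.037] j7 1.76 -0.029 0.0114
```

Emit:
carry_out(steps=[[[0,0,0,0,0,0.05],[0,0,0,0,0,0.1],[0,0,0,0,0,0.15],[0,0,0,0,0,0.2],[0,0,0,0,0,0.25],[0,0,0,0,0,0.3],[0,0,0,0,0,0.35],[0,0,0,0,0,0.4]]])

```text
time: 14.78
ee_pos: [0.532, -0.1255, 0.197]
eef_rot: [0.213, 0.977, 0.0, 0.0]
ft_force: [0.5, 1.9, 0.4]
width: 0.0112
grip_force: 60.2
```

```bash
python3 st.py
```

```text
14.7833 [ 0.532  -0.1255  0.197 ] yaw 1.1417 F [0.5 1.9 0.4] T [ 0.401 -0.173  0.319] j7 1.37 0.905 0.0112
```

Emit:
carry_out(steps=[[[0,0,0,0,0,0.05],[0,0,0,0,0,0.1],[0,0,0,0,0,0.15],[0,0,0,0,0,0.2],[0,0,0,0,0,0.25],[0,0,0,0,0,0.3],[0,0,0,0,0,0.35],[0,0,0,0,0,0.4],[0,0,0,0,0,0.45]]])

```text
time: 15.53
ee_pos: [0.5327, -0.1246, 0.197]
eef_rot: [0.425, 0.905, 0.001, 0.0]
ft_force: [4.1, 3.1, -1.4]
width: 0.0117
grip_force: 60.2
```

```bash
python3 st.py
```

```text
15.5333 [ 0.5327 -0.1246  0.197 ] yaw 0.6927 F [ 4.1  3.1 -1.4] T [ 0.777 -0.867  0.353] j7 0.93 0.893 0.0117
```

Emit:
carry_out(steps=[[[0,0,0,0,0,0.04],[0,0,0,0,0,0.08],[0,0,0,0,0,0.12],[0,0,0,0,0,0.16],[0,0,0,0,0,0.2]]])

```text
time: 15.95
ee_pos: [0.5331, -0.1243, 0.197]
eef_rot: [0.513, 0.858, 0.001, 0.001]
ft_force: [7.0, 4.0, -3.6]
width: 0.0117
grip_force: 60.2
```

```bash
python3 st.py
```

```text
15.95 [ 0.5331 -0.1243  0.197 ] yaw 0.4936 F [ 7.   4.  -3.6] T [ 0.873 -1.41   0.288] j7 0.73 0.659 0.0117
```

Emit:
carry_out(steps=[[[0,0.1,0,0,0,0.04],[0,0.2,0,0,0,0.08],[0.05,0.25,0,0,0,0.12],[0.05,0.25,0,0,0,0.16],[0.05,0.25,0,0,0,0.2]]])

```text
time: 16.37
ee_pos: [0.5336, -0.1241, 0.197]
eef_rot: [0.597, 0.802, 0.0, -0.0]
ft_force: [-1.1, 1.2, 0.9]
width: 0.0116
grip_force: 60.2
```

```bash
python3 st.py
```

```text
16.3667 [ 0.5336 -0.1241  0.197 ] yaw 0.2919 F [-1.1  1.2  0.9] T [0.195 0.255 0.297] j7 0.53 0.673 0.0116
```

Emit:
carry_out(steps=[[[0,0,0,0,0,0.04],[0,0,0,0,0,0.08],[0,0,0,0,0,0.12],[0,0,0,0,0,0.16]]])

```text
time: 16.7
ee_pos: [0.534, -0.124, 0.197]
eef_rot: [0.659, 0.752, 0.0, -0.0]
ft_force: [0.7, 1.0, -0.9]
width: 0.0112
grip_force: 60.2
```

```bash
python3 st.py
```

```text
16.7 [ 0.534 -0.124  0.197] yaw 0.1321 F [ 0.7  1.  -0.9] T [ 0.111 -0.274  0.276] j7 0.37 0.673 0.0112
```

Emit:
carry_out(steps=[[[0,0,0,0,0,0.04],[0,0,0,0,0,0.08],[0,0,0,0,0,0.12],[0,0,0,0,0,0.16]]])

```text
time: 17.03
ee_pos: [0.5344, -0.124, 0.197]
eef_rot: [0.717, 0.697, 0.001, 0.0]
ft_force: [3.7, 1.3, -2.1]
width: 0.0113
grip_force: 60.2
```

```bash
python3 st.py
```

```text
17.0333 [ 0.5344 -0.124   0.197 ] yaw -0.0277 F [ 3.7  1.3 -2.1] T [ 0.072 -0.77   0.339] j7 0.22 0.666 0.0113
```

Emit:
carry_out(steps=[[[0,0.05,0,0,0,0.04],[0,0.05,0,0,0,0.08],[0,0.05,0,0,0,0.12]]])

```text
time: 17.28
ee_pos: [0.5347, -0.124, 0.197]
eef_rot: [0.757, 0.653, 0.0, 0.0]
ft_force: [1.2, 0.5, -1.7]
width: 0.0112
grip_force: 60.3
```

```bash
python3 st.py
```

```text
17.2833 [ 0.5347 -0.124   0.197 ] yaw -0.1477 F [ 1.2  0.5 -1.7] T [ 0.073 -0.503  0.392] j7 0.1 0.567 0.0112
```

Emit:
carry_out(steps=[[[0,0,0,0,0,0.03],[0,0,0,0,0,0.06]]])

```text
time: 17.45
ee_pos: [0.5349, -0.1241, 0.197]
eef_rot: [0.776, 0.63, 0.001, 0.0]
ft_force: [3.1, 0.0, -1.9]
width: 0.0115
grip_force: 60.3
```

```bash
python3 st.py
```

```text
17.45 [ 0.5349 -0.1241  0.197 ] yaw -0.2072 F [ 3.1  0.  -1.9] T [ 0.016 -0.689  0.415] j7 0.04 0.227 0.0115
```

Emit:
carry_out(steps=[[[0,0.03,0,0,0,0.03],[0,0.03,0,0,0,0.06]]])

```text
time: 17.62
ee_pos: [0.535, -0.1241, 0.197]
eef_rot: [0.795, 0.607, 0.0, 0.0]
ft_force: [1.9, 0.8, -1.3]
width: 0.0113
grip_force: 60.5
```

```bash
python3 st.py
```

```text
17.6167 [ 0.535  -0.1241  0.197 ] yaw -0.267 F [ 1.9  0.8 -1.3] T [ 0.095 -0.475  0.535] j7 -0.02 0.228 0.0113
```

Emit:
carry_out(steps=[[[0,0,0,0,0,0.02],[0,0,0,0,0,0.04]]])

```text
time: 17.78
ee_pos: [0.5351, -0.1241, 0.197]
eef_rot: [0.807, 0.591, 0.0, 0.0]
ft_force: [3.5, 2.1, -2.6]
width: 0.0119
grip_force: 60.5
```

```bash
python3 st.py
```

```text
17.7833 [ 0.5351 -0.1241  0.197 ] yaw -0.307 F [ 3.5  2.1 -2.6] T [ 0.251 -0.877  0.525] j7 -0.05 -0.108 0.0119
```

Emit:
carry_out(steps=[[[0,0.03,0,0,0,0.02],[0,0.03,0,0,0,0.04]]])

```text
time: 17.95
ee_pos: [0.5351, -0.1242, 0.197]
eef_rot: [0.819, 0.574, 0.0, -0.0]
ft_force: [4.8, 2.1, -1.9]
width: 0.0117
grip_force: 60.6
```

```bash
python3 st.py
```

```text
17.95 [ 0.5351 -0.1242  0.197 ] yaw -0.3476 F [ 4.8  2.1 -1.9] T [ 0.561 -0.823  0.568] j7 -0.09 -0.062 0.0117
```

Emit:
carry_out(steps=[[[0,0,0,0,0,0],[0,0,0,0,0,0],[0,0,0,0,0,0],[0,0,0,0,0,0],[0,0,0,0,0,0],[0,0,0,0,0,0],[0,0,0,0,0,0],[0,0,-1,0,0,0],[0,0,-3,0,0,0],[0,0,-6,0,0,0],[0,0,-9,0,0,0],[0,0,-12,0,0,0],[0,0,-12,0,0,0],[0,0,-12,0,0,0]]], hand=-0.3)

```text
time: 19.12
ee_pos: [0.5356, -0.1252, 0.3191]
eef_rot: [0.819, 0.574, 0.001, 0.001]
ft_force: [-0.0, -0.2, -0.1]
width: 0.0565
grip_force: 0.0
```

```bash
python3 st.py; python3 - <<'E'
from h import *
sc=save("scene","s3.png")
c=cv2.resize(sc[150:275,185:335,::-1],None,fx=4.5,fy=4.5,interpolation=cv2.INTER_CUBIC);cv2.imwrite("pics/v3.png",c)
E
```

```text
19.1167 [ 0.5356 -0.1252  0.3191] yaw -0.3471 F [-0.  -0.2 -0.1] T [-0.051  0.085  0.006] j7 -0.13 -0.029 0.0565
```

View pics/v3.png

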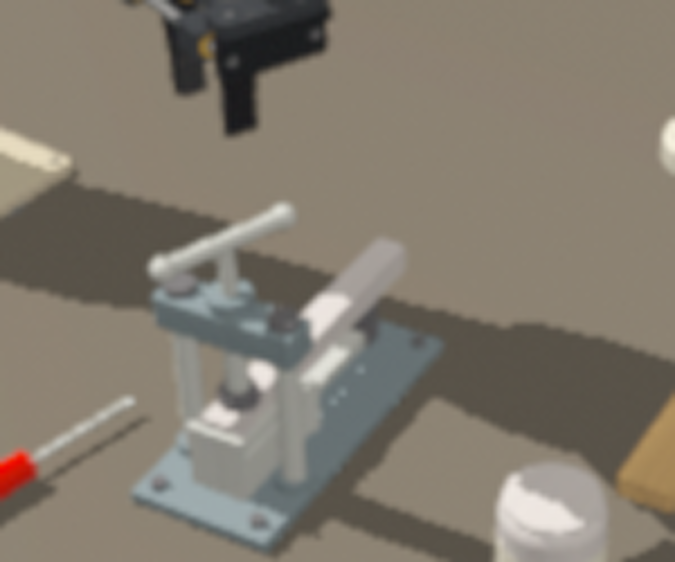

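The ram at (240,395) bears on the tube, the tube sits home, the handle is turned and the gripper is clear.

```bash
python3 -c "
from bench import r
print(r.close_job())"
```

```text
the job is handed in; nothing more can be done
None
```

The tube is home against the back stop and clamped: the last reading while turning was about 0.57 N m (firm is 0.45 to 0.7). The gripper is open and clear, nothing else was touched, and I handed the job in at about 19 s; no verdict was shown.

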